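# Feed a fossil slab under the scanner bridge

### The job

Slide the wooden carrier with the fossil slab on it along its lane, right through under the low scanner bridge, until it rests gently against the end stop on the far side with the stop's little feeler pin pushed in. Then save the scan: press the pedal switch down to its stop and let it come up again. Keep the slab lying in place on the carrier and leave the mug, the brush and the stone fragment alone.

Things in the scene. Friction and masses are not known exactly. Their poses are not given: they have to be found in the camera images.
- rig: fixed scanning lane. Origin: on the table under the middle of its grey bridge; y axis along the lane in the feed direction, z up. A steel bed 6 mm thick, 720 mm long (y -345 to +375 mm) lies between two aluminium rails 20 mm high, 117 mm apart inside, outer faces at x = -72.5 and +72.5 mm.
- carrier: loose plywood board, 112 (x) by 260 (y) by 14 mm, about 0.35 kg, flat on the bed between the rails, 2.5 mm play each side; starts on the near side (negative rig y) of the bridge. Origin: centre of its underside; y axis along the lane in the feed direction. A dark wooden fin stands near either end. With the slab it drags with some 3 to 9 N, not known beforehand.
- near_fin (a point): top centre of the carrier's trailing fin (at carrier y = -105 mm): 16 mm thick in the carrier's x, 34 mm long in y, standing 34 mm above the board; its top is 48 mm above the carrier's underside, 54 mm above the table.
- far_fin (a point): top centre of the carrier's leading fin (at carrier y = +105 mm), same shape; this one has to pass under the bridge first. With the carrier against the stop the near fin is under or only just past the bridge.
- slab: loose grey-beige limestone slab with a coiled fossil, about 92 by 120 by 20 mm and 0.35 kg, lying on the carrier between the fins without any fastening. Origin: centre of its underside.
- slab_seat (a point): centre of the carrier's upper face, where the slab lies (at the start the slab's origin is within 4 mm of it); fixed to the carrier.
- stop_bar: aluminium bar 16 by 200 by 24 mm fixed outside the +x rail beyond the bridge. Origin: centre of its underside, at rig x 83, y 270 mm. A steel clamp on it has an arm across the lane, the end stop: 26 mm thick in y, top 33 mm (knob 51 mm) above the table, unyielding. Its near face lies anywhere from rig y 227 to 277 mm; its place is not measured: feel for it or look.
- feeler (a joint): thin steel pin in the middle of the stop arm's near face, in the lane's middle: 0 = sticking out 6 mm, 0.006 m = pushed in flush by the carrier's end face; very light spring, about 1 N, too weak to push the carrier back. Pushed in means at least 4 mm.
- pedal_base: fixed grey base plate of the pedal switch, 130 (x) by 86 (y) by 8 mm, between the robot and the lane, left or right. Origin: centre of its underside. The pedal's hinge is at its +x end (x = +50 mm, 22 mm up, axis along y); the pedal plate runs from there towards its -x end and slopes up.
- pedal (a joint): angle of the steel pedal plate (108 mm long, 70 mm wide, 8 mm thick): 0 = up at rest, grows as pressed down, stop at 0.24 rad. A spring brings it back up. Pressing at the pad takes about 4 N at first and 9 N at the stop.
- pedal_pad (a point): middle of the pedal's upper face where it is to be pressed, 85 mm from the hinge, about 46 mm above the table at rest and about 26 mm when fully down; moves with the pedal.
- mug: loose white mug, 76 mm across, 80 mm high, between the robot and the lane on the side where the pedal is not; bystander. Origin: centre of its underside.
- brush: loose brush about 180 mm long lying beyond the lane; bystander. Origin: centre of its underside.
- fragment: loose grey stone fragment about 80 by 75 by 22 mm lying beyond the lane; bystander. Origin: centre of its underside.
- bridge (a point): middle of the top of the grey scanner bridge, 145 mm above the table, over the rig's origin. The bridge crosses the lane: 80 mm long along the lane (rig y -40 to +40 mm), 212 mm wide across it, underside 67 mm above the table. No gripper body fits under it.

How it is judged:
By the outcome, as a careful person would: the job done as asked, in the order asked, and still so for the second after the job is handed in, with the robot touching nothing.
It also fails if it takes over 72 s, if anything falls off the work surface, if the arm or the gripper's body presses on something with over 40 N, if the wrist force passes 120 N, or if a joint passes its speed limit or range.

### The arm

A 6-joint arm with a two-finger parallel gripper is mounted at the origin on the work surface. World frame = base frame: x ahead of the robot, y to its left, z up, the work surface at z = 0. Lengths are in mm, angles in degrees, forces in N, time in s.
With the tool pointing down it reaches from about 400 to 825 mm from the base axis. Payload 7 kg.
Tool frame: the origin (TCP) lies midway between the tips of the shut fingers; the grasp point (between the pads) lies 19 mm behind it (bot.pinch_z is the z of the grasp point in the tool frame, in mm); z points along the fingers, y is the line along which they close (so a half turn about z gives the same grasp; the last joint's range is limited). The gripper opens to 85 mm and grips with 20 to 120 N. Pads are 22 mm wide; open, the fingers measure 114 mm over their backs; the gripper's body (76 mm by 85 mm) begins 54 mm behind the grasp point. The pads swing forward as they close: fully open they stand 13 mm farther back than shut.
Start: joints at [-60.499, 20.546, 0.682, 0, -70.136, -16.507], TCP at [151.755, -657.697, 231.302] pointing down, gripper open.
Joint ranges: [-176.03, 176.03], [-82.01, 121.73], [-58.28, 71.71], [-173.87, 95.51], [-174.79, -0.11], [-173.66, 173.66]. Speed limits (degrees/s): [136.94, 136.94, 172.46, 180, 180, 180].

### API

Orientations are given as a 3x3 rotation matrix whose columns are the frame's x, y, z axes.
In Python, from station import monitor, snapshot, bot gives the robot as it stands. The module is installed in compiled form; this text tells all that it offers.
- The arm moves only by the tool drive_tool, never from a script. Its argument "plan" is a list of rows, each a list of 5 numbers: the finger opening in m, from 0 to 0.0854, then the shift along the tool's x, y, z in m, then the turn about the tool's z in rad. A call has exactly 10 rows; each row shifts and turns the commanded pose from where the row before left it, along the tool's axes as they then stand; what a row does not reach is not made up. A row lasts 1/12 s, in which the tool goes at most 41.7 mm and 7.16 degrees, less where a joint would pass 70% of its speed; a pose out of reach is approached as far as the arm can. A call with a gripper value outside its range is refused whole. The fingers move at their own pace and stop on an object; "grip_force" is the grip in N (left out, the last holds). Time passes only in rows, so rows that do not move let the fingers close, or fill a call up. It gives the time, the measured TCP pose, the force, the opening and the grip force at its end, in the units of the state.
- monitor.observe(): the state, without advancing time (a new reading comes with each control period).
- snapshot(name): name is "scene" or "top" or "wrist"; returns a dict with "img" (400x640x3 uint8, blue, green, red), "fov_y" (degrees; the focal length in pixels is half the picture's height over the tangent of half this angle, whatever the lens; pixels are square), "cx", "cy" (the principal point, pixels), "dist" ([k1, k2, p1, p2, k3] as OpenCV has them; the pictures are not rectified), "R" (3x3) and "t" (3): a world point X has camera coordinates R X + t; the wrist camera has in their place "tool_from_camera" (4x4, takes a point from camera to tool coordinates, whose origin is the TCP and whose axes are the flange's). Camera axes: x right, y down, z forward; pixel columns grow to the right and rows downward; lengths in mm; the calibration is good to about 2 mm. A picture is of the moment at which its call begins: read the wrist's pose just before it. There is no depth.
- bot.sign_off(): hands the job in; it is judged then, once.
The state is a dict: "clock": time; "joint_positions": joint angles; "qd": joint speeds; "tau": joint torques, N m; "tcp_pos": TCP position; "eef_rot": TCP orientation; "ft_force": force on the tool from outside, world axes, zero at the start; "wrist_torque": the same for the moment, N m; "gripper_width": finger opening in mm; "finger_force": force on a finger pad.
Only numpy, scipy, OpenCV 4.12 (cv2) and the standard library are available. Lean on these libraries where they do the work, as an engineer would, in place of code of your own. Each camera call takes 0.05 s, during which the arm holds its last target. There are 200 camera calls.

## Working session

There is one attempt and no reset: what is moved stays moved. The work goes in short steps, Python scripts to look and compute and a tool call to move; the robot and the scene stay as the last step left them, time stands still between calls to the robot, and variables do not carry over. Pictures are saved under pics/ and viewed, at most 12 in all, crops included, and the job is handed in when it is done.

Besides the shell and the picture viewer there is one more tool, called after "Request:" in YAML: its name, and indented under it one key for each argument. drive_tool: Moves the arm, as the interface text tells. Its arguments: {"type":"object","properties":{"plan":{"type":"array","items":{"type":"array","items":{"type":"number"}}},"grip_force":{"type":"number"}},"required":["plan"]}

```bash
mkdir -p pics
cat > h.py <<'E'
import numpy as np, cv2
from station import monitor, snapshot, bot
def K(s):
    f=s["img"].shape[0]/2/np.tan(np.radians(s["fov_y"]/2)); return np.array([[f,0,s["cx"]],[0,f,s["cy"]],[0,0,1.]])
def cast(s,uv,z):
    p=cv2.undistortPoints(np.array(uv,float).reshape(-1,1,2),K(s),np.array(s["dist"],float))[:,0]
    R=np.array(s["R"]);t=np.array(s["t"]); c=-R.T@t
    d=np.c_[p,np.ones(len(p))]@R
    return c+d*((z-c[2])/d[:,2])[:,None]
def proj(s,X):
    R=np.array(s["R"]);t=np.array(s["t"],float)
    return cv2.projectPoints(np.array(X,float).reshape(-1,3),cv2.Rodrigues(R)[0],t,K(s),np.array(s["dist"],float))[0][:,0]
E
python3 - <<'E'
from h import *
for n in("top","scene"):
    s=snapshot(n); cv2.imwrite(f"pics/{n}0.png",s["img"]); print(n,s["fov_y"],-np.array(s["R"]).T@np.array(s["t"]))
    np.save(f"{n}0.npy",s,allow_pickle=True)
o=monitor.observe(); print(o["clock"],o["tcp_pos"],o["eef_rot"],o["ft_force"],o["gripper_width"])
E
```

```text
top 55.14132163581887 [514.06038211 -24.21610177 882.50959886]
scene 43.034142407786504 [1025.79936184  296.86170749  973.96496683]
0.1 [ 151.67670887 -657.31145494  230.45893277] [[-9.74410772e-01 -2.24774218e-01 -4.45727850e-04]
 [-2.24774629e-01  9.74409761e-01  1.40822821e-03]
 [ 1.17788173e-04  1.47238105e-03 -9.99998909e-01]] [-0.07036031 -0.26596043 -0.44459704] 85.72570693418174
```

View pics/top0.png

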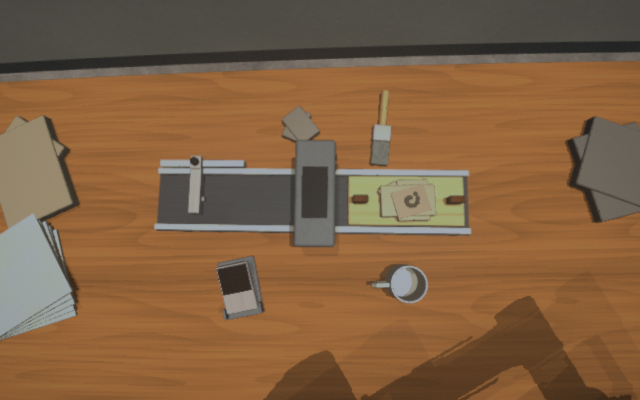

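View pics/scene0.png

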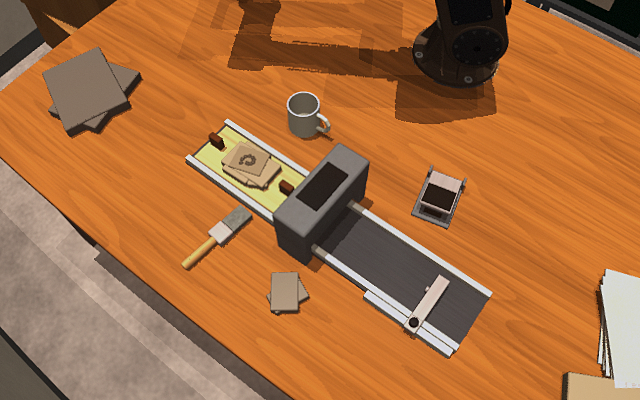

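Top view: feed direction is image-left (world +y). The bridge is at (315,193), the near fin at (456,200) and the far fin at (360,199). The stop arm is at (195,185), its feeler at (203,199), the pedal at (239,288) and the mug at (408,284). The scene view agrees: the pedal's hinge posts are away from the lane or toward it, which still has to be settled. Next I measure.

Run:
```python
from h import *
s=np.load("top0.npy",allow_pickle=True).item(); im=s["img"]
c=np.hstack([cv2.resize(im[225:335,195:285],None,fx=5,fy=5,interpolation=cv2.INTER_CUBIC)[:550]])
s2=np.load("scene0.npy",allow_pickle=True).item()
c2=cv2.resize(s2["img"][155:235,400:475],None,fx=4.5,fy=4.5,interpolation=cv2.INTER_CUBIC)
c2=cv2.copyMakeBorder(c2,0,550-c2.shape[0],0,0,cv2.BORDER_CONSTANT); cv2.imwrite("pics/ped.png",np.hstack([c,c2]))
hsv=cv2.cvtColor(im,cv2.COLOR_BGR2HSV)
# fins: dark pixels reddish in carrier
for nm,(x0,x1) in dict(far=(350,372),near=(444,466)).items():
    w=im[188:212,x0:x1].astype(int); m=((w.max(2)<110)).astype(np.uint8)
    n,l,st,ce=cv2.connectedComponentsWithStats(m); i=1+st[1:,4].argmax()
    print(nm,st[i],ce[i]+[x0,188], im[200,x0:x1].tolist()[::4]); print(cast(s,[ce[i]+[x0,188]],54))
# rails: bright near-grey
for x in(170,220,260,350,400,450):
    col=im[160:240,x].astype(int); b=np.where((col.min(1)>140)&(col.max(1)-col.min(1)<40))[0]+160; print(x,b.tolist())
# carrier ends, stop arm rows
for y in (190,210,220): print(y,[(x,*im[y,x]) for x in list(range(343,352))+list(range(460,472))])
print([(x,*im[190,x]) for x in range(184,210)])
```

```text
far [  2   7  16   9 134] [359.50746269 198.94029851] [[76, 110, 136], [43, 65, 96], [49, 69, 101], [46, 66, 98], [44, 66, 96], [113, 167, 161]]
[[617.49728833 -91.33073439  54.        ]]
near [  2   0  20  24 191] [456.68062827 199.47643979] [[73, 106, 130], [36, 49, 60], [48, 71, 106], [47, 69, 105], [43, 66, 101], [45, 65, 95]]
[[ 612.02176825 -300.74955356   54.        ]]
170 [160, 161, 162, 163, 164, 165, 168, 169, 170, 171, 172, 224, 225, 226, 227, 228]
220 [160, 161, 162, 163, 164, 165, 169, 170, 171, 172, 225, 226, 227, 228, 229]
260 [169, 170, 171, 172, 173, 226, 227, 228, 229, 230]
350 [169, 170, 171, 172, 173, 227, 228, 229, 230, 231]
400 [170, 171, 172, 173, 174, 227, 228, 229, 230, 231, 232]
450 [171, 172, 173, 174, 228, 229, 230, 231, 232]
190 [(343, np.uint8(77), np.uint8(82), np.uint8(84)), (344, np.uint8(78), np.uint8(82), np.uint8(85)), (345, np.uint8(79), np.uint8(84), np.uint8(85)), (346, np.uint8(77), np.uint8(82), np.uint8(84)), (347, np.uint8(68), np.uint8(76), np.uint8(83)), (348, np.uint8(80), np.uint8(112), np.uint8(131)), (349, np.uint8(105), np.uint8(153),
[... 3464 characters left out ...]
), (196, np.uint8(152), np.uint8(159), np.uint8(160)), (197, np.uint8(152), np.uint8(160), np.uint8(160)), (198, np.uint8(152), np.uint8(160), np.uint8(159)), (199, np.uint8(136), np.uint8(143), np.uint8(143)), (200, np.uint8(84), np.uint8(88), np.uint8(93)), (201, np.uint8(53), np.uint8(59), np.uint8(66)), (202, np.uint8(54), np.uint8(59), np.uint8(65)), (203, np.uint8(57), np.uint8(60), np.uint8(65)), (204, np.uint8(66), np.uint8(68), np.uint8(72)), (205, np.uint8(73), np.uint8(75), np.uint8(78)), (206, np.uint8(72), np.uint8(75), np.uint8(78)), (207, np.uint8(74), np.uint8(77), np.uint8(79)), (208, np.uint8(75), np.uint8(77), np.uint8(79)), (209, np.uint8(75), np.uint8(78), np.uint8(80))]
```

View pics/ped.png

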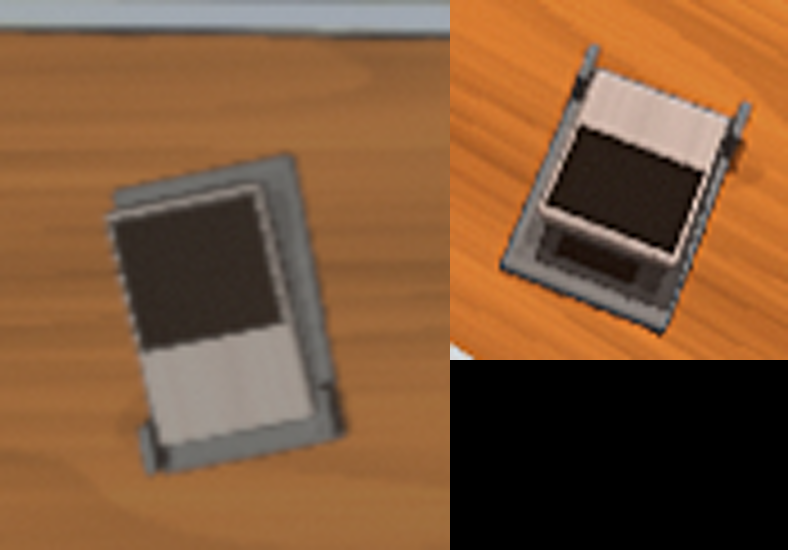

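The pedal's hinge posts are toward the robot and its raised end toward the lane. The dark tread's centre is at about (234,279) in the top view.

Run:
```python
from h import *
s=np.load("top0.npy",allow_pickle=True).item(); im=s["img"]
# rail mid-lines at z=20
xs=np.array([260,350,400,450]); a=[171,171,172,172.5]; b=[228,229,229.5,230]
A=cast(s,np.c_[xs,a],20);B=cast(s,np.c_[xs,b],20)
pa=np.polyfit(A[:,1],A[:,0],1);pb=np.polyfit(B[:,1],B[:,0],1);print("rails",pa,pb,A[0],B[0])
L=np.array([-(pa[0]+pb[0])/2,1]); print("lane yaw deg",np.degrees(np.arctan((pa[0]+pb[0])/2)))
mid=lambda y:(np.polyval(pa,y)+np.polyval(pb,y))/2
print("bridge top",cast(s,[[315,193.5]],145), "bridge sides",cast(s,[[295,193],[336,193]],145))
print("carrier ends",cast(s,[[348.2,200],[464,214]],20), "lane mid there",mid(-91),mid(-300),mid(200))
print("stop near face",cast(s,[[200,190]],33),"pin",cast(s,[[204.5,199]],15))
w=im[188:212,446:468].astype(int); m=((w[:,:,2]<115)&(w[:,:,2]-w[:,:,0]>35)).astype(np.uint8)
n,l,st,ce=cv2.connectedComponentsWithStats(m); i=1+st[1:,4].argmax(); print("near",st[i]+[446,188,0,0,0],cast(s,[ce[i]+[446,188]],54))
w=im[188:212,350:372].astype(int); m=((w[:,:,2]<115)&(w[:,:,2]-w[:,:,0]>35)).astype(np.uint8)
n,l,st,ce=cv2.connectedComponentsWithStats(m); i=1+st[1:,4].argmax(); print("far",st[i]+[350,188,0,0,0],cast(s,[ce[i]+[350,188]],54))
m=((im.max(2)<70)&(np.abs(im[:,:,2].astype(int)-im[:,:,0])<25)).astype(np.uint8); m[:255]=0;m[310:]=0;m[:,:210]=0;m[:,265:]=0
n,l,st,ce=cv2.connectedComponentsWithStats(m); i=1+st[1:,4].argmax(); print("tread",st[i],ce[i],cast(s,[ce[i]],46))
p=cast(s,np.array([[114,215],[262,190],[163,443],[312,418]])/5+[195,225],46); print("plate corners z46",p)
s2=np.load("scene0.npy",allow_pickle=True).item()
print("scene tread c",cast(s2,[[400+622/4.5-450/4.5,155+190/4.5]],46))
print("mug",cast(s,[[409,285]],80),"stop knob",cast(s,[[195,160]],51))
```

```text
rails [3.13439216e-02 6.87776071e+02] [2.84307070e-02 5.56298908e+02] [691.42909298 132.67849945  20.        ] [560.03940585 132.26195644  20.        ]
lane yaw deg 1.7119073713305157
bridge top [[618.56959326   1.99163312 145.        ]] bridge sides [[620.37675419  41.0048181  145.        ]
 [618.69167212 -38.82565158 145.        ]]
carrier ends [[ 619.84898829  -68.50568702   20.        ]
 [ 582.99775131 -326.34816864   20.        ]] lane mid there 619.317743811208 613.071295119193 628.0149522771235
stop near face [[648.0464085  268.14196706  33.        ]] pin [[629.53515793 263.18006197  15.        ]]
near [450 196  15   8 104] [[ 613.0837963 -301.5880168   54.       ]]
far [352 195  16   7 107] [[619.50074705 -92.09552264  54.        ]]
tread [218 264  33  31 725] [233.9462069  278.94068966] [[449.19087589 184.34484437  46.        ]]
plate corners z46 [[472.98149773 220.2356306   46.        ]
 [483.04946932 155.03408774  46.        ]
 [375.9108751  197.56316302  46.        ]
 [386.09492819 132.94773069  46.        ]]
scene tread c [[452.55385165 186.74103184  46.        ]]
mug [[ 435.20147815 -184.69473652   80.        ]] stop knob [[714.00700407 275.2146666   51.        ]]
```

Request:
drive_tool:
  plan:
    - [0.085, -0.0345, 0.0159, 0, 0]
    - [0.085, -0.0345, 0.0159, 0, 0]
    - [0.085, -0.0345, 0.0159, 0, 0]
    - [0.085, -0.0345, 0.0159, 0, 0]
    - [0.085, -0.0345, 0.0159, 0, 0]
    - [0.085, -0.0345, 0.0159, 0, 0]
    - [0.085, -0.0345, 0.0159, 0, 0]
    - [0.085, -0.0345, 0.0159, 0, 0]
    - [0.085, -0.0345, 0.0159, 0, 0]
    - [0.085, -0.0345, 0.0159, 0, 0]
  grip_force: 40

```text
clock: 0.93
tcp_pos: [453.2, -423.6, 231.1]
eef_rot: [[-0.974, -0.225, -0.0], [-0.225, 0.974, 0.0], [0.0, 0.0, -1.0]]
ft_force: [1.0, -0.1, 0.5]
gripper_width: 84.8
finger_force: 0.0
```

Request:
drive_tool:
  plan:
    - [0.085, 0, 0, 0.01, -0.12]
    - [0.085, 0, 0, 0.01, -0.12]
    - [0.085, 0, 0, 0.01, -0.12]
    - [0.085, 0, 0, 0.01, -0.12]
    - [0.085, 0, 0, 0.01, -0.12]
    - [0.085, 0, 0, 0.01, -0.12]
    - [0.085, 0, 0, 0.01, -0.12]
    - [0.085, 0, 0, 0.01, -0.12]
    - [0.085, 0, 0, 0.01, -0.12]
    - [0.085, 0, 0, 0.01, -0.12]

```text
clock: 1.77
tcp_pos: [451.9, -425.0, 130.4]
eef_rot: [[-0.138, -0.99, -0.001], [-0.99, 0.138, 0.0], [-0.0, 0.001, -1.0]]
ft_force: [-0.1, 0.2, 0.3]
gripper_width: 84.8
finger_force: 0.0
```

```bash
cat >> h.py <<'E'
def go(x,y,z,yaw=178.29):
    o=monitor.observe(); R=np.array(o["eef_rot"]); p=np.array(o["tcp_pos"])
    a=np.degrees(np.arctan2(R[1,1],R[0,1])); th=-(yaw-a+180)%360-180 if 0 else -(((yaw-a)+180)%360-180)
    print("t",round(o["clock"],2),"tcp",p.round(1),"yaw",a.round(2),"F",np.round(o["ft_force"],1),"w",round(o["gripper_width"],1),"q",np.round(o["joint_positions"],0))
    print("shift tool mm",(R.T@(np.array([x,y,z])-p)).round(1),"turn rad",np.radians(th).round(4))
E
python3 - <<'E'
from h import *
go(613,-301.5,110)
print(np.round(snapshot("wrist")["tool_from_camera"],2))
E
```

```text
t 1.77 tcp [ 451.9 -425.   130.4] yaw 172.09 F [-0.1  0.2  0.3] w 84.8 q [-25.  20. -14.  -0. -56.  17.]
shift tool mm [-144.5 -142.6   20.4] turn rad -0.1082
[[   0.     -0.96   -0.26   66.58]
 [   1.      0.     -0.     -0.37]
 [   0.     -0.26    0.96 -142.86]
 [   0.      0.      0.      1.  ]]
```

Request:
drive_tool:
  plan:
    - [0.085, 0, 0, 0, -0.0541]
    - [0.085, 0, 0, 0, -0.0541]
    - [0.085, -0.0175, -0.0225, 0.003, 0]
    - [0.085, -0.0175, -0.0225, 0.003, 0]
    - [0.085, -0.0175, -0.0225, 0.003, 0]
    - [0.085, -0.0175, -0.0225, 0.003, 0]
    - [0.085, -0.0175, -0.0225, 0.003, 0]
    - [0.085, -0.0175, -0.0225, 0.003, 0]
    - [0.085, -0.0173, -0.0224, 0.002, 0]
    - [0.085, 0, 0, 0, 0]

```text
clock: 2.65
tcp_pos: [617.3, -305.9, 110.5]
eef_rot: [[-0.036, -0.999, 0.0], [-0.999, 0.036, -0.0], [0.0, -0.0, -1.0]]
ft_force: [-0.5, -1.2, 0.9]
gripper_width: 85.2
finger_force: 0.0
```

Run:
```python
from h import *
go(612.8,-307.5,27)
s=snapshot("wrist"); cv2.imwrite("pics/w1.png",s["img"])
o=monitor.observe(); R=np.array(o["eef_rot"]);p=np.array(o["tcp_pos"]); T=np.array(s["tool_from_camera"])
Rw=R@T[:3,:3]; tw=R@T[:3,3]+p; s["R"]=Rw.T; s["t"]=-Rw.T@tw
print(proj(s,[[613,-301.5,54],[613,-318.5,54],[605,-301.5,54]]))
np.save("w1.npy",s,allow_pickle=True)
```

```text
t 2.65 tcp [ 617.3 -305.9  110.5] yaw 177.96 F [-0.5 -1.2  0.9] w 85.2 q [-10.  27.  -6.   0. -57.   8.]
shift tool mm [ 1.8  4.4 83.5] turn rad -0.0057
[[319.50549636 220.16133617]
 [318.78598859 198.53999738]
 [330.06266482 219.80759148]]
```

View pics/w1.png

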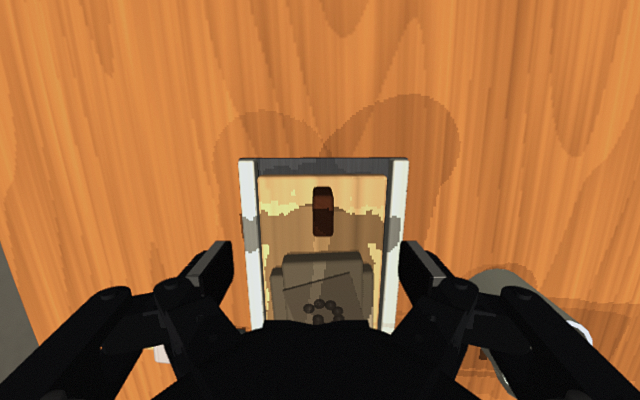

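The wrist view shows the fin between the open fingers, at columns 313–333 and rows 187–236. Its column is about 3 mm toward −x of the prediction, so I aim at x = 611.5, lower, grip, and read the lateral force.

Request:
drive_tool:
  plan:
    - [0.085, 0.0005, 0.0056, 0.01, -0.005]
    - [0.085, 0, 0, 0.013, 0]
    - [0.085, 0, 0, 0.013, 0]
    - [0.085, 0, 0, 0.013, 0]
    - [0.085, 0, 0, 0.013, 0]
    - [0.085, 0, 0, 0.011, 0]
    - [0.085, 0, 0, 0.008, 0]
    - [0.085, 0, 0, 0.0025, 0]
    - [0.085, 0, 0, 0, 0]
    - [0.085, 0, 0, 0, 0]

```text
clock: 3.53
tcp_pos: [608.5, -309.1, 28.0]
eef_rot: [[-0.031, -1.0, 0.0], [-1.0, 0.031, -0.0], [0.0, -0.0, -1.0]]
ft_force: [-0.3, 0.6, 0.2]
gripper_width: 84.7
finger_force: 0.0
```

Request:
drive_tool:
  plan:
    - [0.06, 0, 0, 0, 0]
    - [0.04, 0, 0, 0, 0]
    - [0.03, 0, 0, 0, 0]
    - [0.022, 0, 0, 0, 0]
    - [0.018, 0, 0, 0, 0]
    - [0.014, 0, 0, 0, 0]
    - [0.01, 0, 0, 0, 0]
    - [0.008, 0, 0, 0, 0]
    - [0.008, 0, 0, 0, 0]
    - [0.008, 0, 0, 0, 0]
  grip_force: 40

```text
clock: 4.37
tcp_pos: [609.1, -309.0, 28.4]
eef_rot: [[-0.031, -1.0, 0.002], [-1.0, 0.031, -0.0], [0.0, -0.002, -1.0]]
ft_force: [2.1, -0.0, 3.8]
gripper_width: 15.3
finger_force: 40.0
```

Run:
```python
from h import *
go(611.5+217*.03,-90.5,27)
print(monitor.observe()["wrist_torque"])
```

```text
t 4.37 tcp [ 609.1 -309.    28.4] yaw 178.24 F [ 2.1 -0.   3.8] w 15.3 q [-11.  31. -11.   0. -48.   9.]
shift tool mm [-218.7   -2.2    1.3] turn rad -0.0008
[ 0.32135197 -0.80311154 -0.36770722]
```

Request:
drive_tool:
  plan:
    - [0.008, -0.002, 0, 0, 0]
    - [0.008, -0.004, 0, 0, 0]
    - [0.008, -0.006, 0, 0, 0]
    - [0.008, -0.008, 0, 0, 0]
    - [0.008, -0.008, 0, 0, 0]
    - [0.008, -0.008, 0, 0, 0]
    - [0.008, -0.008, 0, 0, 0]
    - [0.008, -0.006, 0, 0, 0]
    - [0.008, -0.004, 0, 0, 0]
    - [0.008, -0.002, 0, 0, 0]

```text
clock: 5.2
tcp_pos: [609.9, -253.7, 28.4]
eef_rot: [[-0.03, -1.0, 0.0], [-1.0, 0.03, -0.002], [0.002, -0.0, -1.0]]
ft_force: [0.6, -7.3, 4.4]
gripper_width: 15.3
finger_force: 39.3
```

Run:
```python
from h import *
go(609.1+218.5*.03,-90.5,28)
print(monitor.observe()["wrist_torque"])
```

```text
t 5.2 tcp [ 609.9 -253.7   28.4] yaw 178.3 F [ 0.6 -7.3  4.4] w 15.3 q [ -6.  30. -14.   0. -46.   4.]
shift tool mm [-1.633e+02 -9.000e-01  1.000e-01] turn rad 0.0002
[-2.36191931 -0.19796939  0.01760522]
```

Request:
drive_tool:
  plan:
    - [0.008, -0.004, 0, 0, 0]
    - [0.008, -0.007, 0, 0, 0]
    - [0.008, -0.009, 0, 0, 0]
    - [0.008, -0.01, 0, 0, 0]
    - [0.008, -0.01, 0, 0, 0]
    - [0.008, -0.01, 0, 0, 0]
    - [0.008, -0.01, 0, 0, 0]
    - [0.008, -0.009, 0, 0, 0]
    - [0.008, -0.007, 0, 0, 0]
    - [0.008, -0.004, 0, 0, 0]

```text
clock: 6.03
tcp_pos: [612.5, -173.5, 28.4]
eef_rot: [[-0.03, -1.0, 0.0], [-1.0, 0.03, -0.002], [0.002, -0.0, -1.0]]
ft_force: [0.9, -7.2, 4.8]
gripper_width: 15.5
finger_force: 39.3
```

Request:
drive_tool:
  plan:
    - [0.008, -0.004, 0, 0, 0]
    - [0.008, -0.007, 0, 0, 0]
    - [0.008, -0.01, 0, 0, 0]
    - [0.008, -0.011, 0, 0, 0]
    - [0.008, -0.011, 0, 0, 0]
    - [0.008, -0.011, 0, 0, 0]
    - [0.008, -0.01, 0, 0, 0]
    - [0.008, -0.008, 0, 0, 0]
    - [0.008, -0.006, 0, 0, 0]
    - [0.008, -0.004, 0, 0, 0]

```text
clock: 6.87
tcp_pos: [615.1, -91.8, 28.4]
eef_rot: [[-0.03, -1.0, 0.0], [-1.0, 0.03, -0.002], [0.002, -0.0, -1.0]]
ft_force: [1.7, -8.0, 4.9]
gripper_width: 15.1
finger_force: 39.3
```

Request:
drive_tool:
  plan:
    - [0.03, 0, 0, 0, 0]
    - [0.045, 0, 0, 0, 0]
    - [0.045, 0, 0, 0, 0]
    - [0.045, 0, 0, 0, 0]
    - [0.045, 0, 0, 0, 0]
    - [0.045, 0.003, 0, -0.01, 0]
    - [0.045, 0.005, 0, -0.03, 0]
    - [0.045, 0.01, 0, -0.04, 0]
    - [0.045, 0.01, 0, -0.04, 0]
    - [0.045, 0.01, 0, -0.03, 0]

```text
clock: 7.7
tcp_pos: [614.4, -129.8, 182.2]
eef_rot: [[-0.03, -1.0, 0.003], [-1.0, 0.03, -0.0], [0.0, -0.003, -1.0]]
ft_force: [1.0, -0.2, 0.5]
gripper_width: 45.2
finger_force: 0.0
```

Run:
```python
from h import *
go(626,135,27)
s=snapshot("top"); cv2.imwrite("pics/top1.png",s["img"]); np.save("top1.npy",s,allow_pickle=True)
im=s["img"]
for nm,(x0,x1) in dict(far=(235,290),near=(335,385)).items():
    w=im[185:212,x0:x1].astype(int); m=((w[:,:,2]<115)&(w[:,:,2]-w[:,:,0]>30)).astype(np.uint8)
    n,l,st,ce=cv2.connectedComponentsWithStats(m); i=1+st[1:,4].argmax(); print(nm,st[i]+[x0,185,0,0,0],cast(s,[ce[i]+[x0,185]],54))
```

```text
t 7.7 tcp [ 614.4 -129.8  182.2] yaw 178.27 F [ 1.  -0.2  0.5] w 45.2 q [  6.  18. -10.   0. -62.  -8.]
shift tool mm [-265.1   -3.2  155.1] turn rad -0.0003
far [235 185  37  27 873] [[625.21171284 146.78949282  54.        ]]
near [349 196  16   9 119] [[615.40054759 -83.9940554   54.        ]]
```

View pics/top1.png

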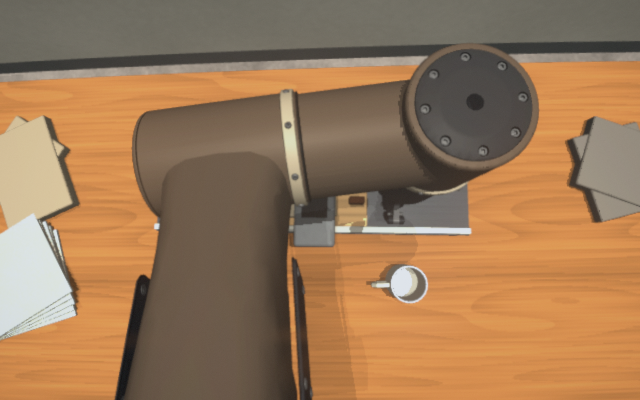

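The arm hides the far side in the top view; the near fin is at (357,201), i.e. world (615,-84), as planned. Now over the bridge.

Request:
drive_tool:
  plan:
    - [0.085, -0.02, 0, -0.005, 0]
    - [0.085, -0.03, 0, 0, 0]
    - [0.085, -0.032, 0, 0, 0]
    - [0.085, -0.032, 0, 0, 0]
    - [0.085, -0.032, 0, 0, 0]
    - [0.085, -0.032, 0, 0, 0]
    - [0.085, -0.032, 0, 0, 0]
    - [0.085, -0.03, 0, 0, 0]
    - [0.085, -0.022, 0, 0, 0]
    - [0.085, 0, 0, 0, 0]

```text
clock: 8.58
tcp_pos: [622.0, 136.4, 183.3]
eef_rot: [[-0.028, -1.0, 0.001], [-1.0, 0.028, 0.001], [-0.001, -0.001, -1.0]]
ft_force: [-0.2, -1.5, 0.4]
gripper_width: 85.0
finger_force: 0.0
```

Request:
drive_tool:
  plan:
    - [0.085, 0, 0, 0.01, 0]
    - [0.085, 0, 0, 0.015, 0]
    - [0.085, 0, 0, 0.015, 0]
    - [0.085, 0, 0, 0.015, 0]
    - [0.085, 0, 0, 0.015, 0]
    - [0.085, 0, 0, 0.01, 0]
    - [0.085, 0, 0, 0.005, 0]
    - [0.085, 0, 0, 0, 0]
    - [0.085, 0, 0, 0, 0]
    - [0.085, 0, 0, 0, 0]

```text
clock: 9.42
tcp_pos: [622.4, 132.9, 98.7]
eef_rot: [[-0.031, -1.0, 0.001], [-1.0, 0.031, 0.0], [-0.0, -0.001, -1.0]]
ft_force: [0.5, 0.6, -0.1]
gripper_width: 84.8
finger_force: 0.0
```

```bash
python3 - <<'E'
from h import *
go(622,134,28)
for n in("scene","wrist"):
    s=snapshot(n); cv2.imwrite(f"pics/{n}2.png",s["img"])
    if n=="wrist":
        o=monitor.observe(); R=np.array(o["eef_rot"]);p=np.array(o["tcp_pos"]); T=np.array(s["tool_from_camera"])
        Rw=R@T[:3,:3]; tw=R@T[:3,3]+p; s["R"]=Rw.T; s["t"]=-Rw.T@tw
    print(n,proj(s,[[621.7,126,54],[622.2,143,54],[630,126,54],[614,126,54]]).round(0).tolist()); np.save(n+"2.npy",s,allow_pickle=True)
E
python3 - <<'E'
import cv2,numpy as np
a=cv2.imread("pics/wrist2.png");b=cv2.imread("pics/scene2.png")
cv2.imwrite("pics/c2.png",np.vstack([a[100:400],cv2.resize(b[150:300,280:600],None,fx=2,fy=2)]))
E
```

```text
t 9.42 tcp [622.4 132.9  98.7] yaw 178.23 F [ 0.5  0.6 -0.1] w 84.8 q [ 30.  23. -14.   0. -53. -31.]
shift tool mm [-1.1  0.5 70.7] turn rad -0.001
scene [[371.0, 240.0], [378.0, 244.0], [369.0, 243.0], [373.0, 237.0]]
wrist [[317.0, 209.0], [317.0, 232.0], [305.0, 210.0], [328.0, 209.0]]
```

View pics/c2.png

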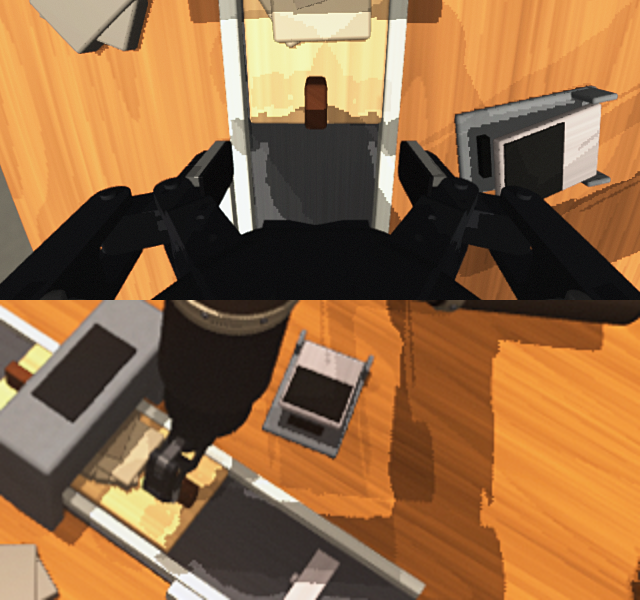

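The wrist view has the far fin at column 316 with its leading end at row 229 (predicted 317 and 232), and the slab is in place behind it. Descending to grip.

Request:
drive_tool:
  plan:
    - [0.085, 0, 0, 0.01, 0]
    - [0.085, 0, 0, 0.013, 0]
    - [0.085, 0, 0, 0.013, 0]
    - [0.085, 0, 0, 0.013, 0]
    - [0.085, 0, 0, 0.011, 0]
    - [0.085, 0, 0, 0.007, 0]
    - [0.085, 0, 0, 0.0035, 0]
    - [0.085, 0, 0, 0, 0]
    - [0.06, 0, 0, 0, 0]
    - [0.045, 0, 0, 0, 0]

```text
clock: 10.35
tcp_pos: [622.3, 133.1, 28.0]
eef_rot: [[-0.031, -1.0, 0.001], [-1.0, 0.031, 0.0], [-0.0, -0.001, -1.0]]
ft_force: [1.1, 0.7, 0.6]
gripper_width: 63.2
finger_force: 0.0
```

Request:
drive_tool:
  plan:
    - [0.035, 0, 0, 0, 0]
    - [0.028, 0, 0, 0, 0]
    - [0.022, 0, 0, 0, 0]
    - [0.018, 0, 0, 0, 0]
    - [0.014, 0, 0, 0, 0]
    - [0.01, 0, 0, 0, 0]
    - [0.008, 0, 0, 0, 0]
    - [0.008, 0, 0, 0, 0]
    - [0.008, 0, 0, 0, 0]
    - [0.008, 0, 0, 0, 0]
  grip_force: 30

```text
clock: 11.18
tcp_pos: [622.3, 133.0, 27.7]
eef_rot: [[-0.031, -1.0, 0.001], [-1.0, 0.031, 0.0], [-0.0, -0.001, -1.0]]
ft_force: [0.9, 0.1, 4.7]
gripper_width: 15.4
finger_force: 31.2
```

Request:
drive_tool:
  plan:
    - [0.008, -0.002, 0, 0, 0]
    - [0.008, -0.004, 0, 0, 0]
    - [0.008, -0.006, 0, 0, 0]
    - [0.008, -0.008, 0, 0, 0]
    - [0.008, -0.008, 0, 0, 0]
    - [0.008, -0.008, 0, 0, 0]
    - [0.008, -0.008, 0, 0, 0]
    - [0.008, -0.006, 0, 0, 0]
    - [0.008, -0.004, 0, 0, 0]
    - [0.008, -0.002, 0, 0, 0]

```text
clock: 12.02
tcp_pos: [624.0, 187.6, 27.7]
eef_rot: [[-0.03, -1.0, -0.0], [-1.0, 0.03, -0.002], [0.002, -0.0, -1.0]]
ft_force: [3.1, -9.8, 5.8]
gripper_width: 15.6
finger_force: 31.5
```

Request:
drive_tool:
  plan:
    - [0.008, -0.002, 0, 0, 0]
    - [0.008, -0.004, 0, 0, 0]
    - [0.008, -0.006, 0, 0, 0]
    - [0.008, -0.006, 0, 0, 0]
    - [0.008, -0.006, 0, 0, 0]
    - [0.008, -0.006, 0, 0, 0]
    - [0.008, -0.005, 0, 0, 0]
    - [0.008, -0.003, 0, 0, 0]
    - [0.008, -0.002, 0, 0, 0]
    - [0.008, -0.001, 0, 0, 0]

```text
clock: 12.85
tcp_pos: [625.2, 228.0, 27.7]
eef_rot: [[-0.031, -1.0, -0.0], [-1.0, 0.031, -0.002], [0.002, 0.0, -1.0]]
ft_force: [4.8, -10.3, 6.5]
gripper_width: 15.3
finger_force: 31.6
```

Run:
```python
from h import *
go(625,250,28)
s=snapshot("scene"); cv2.imwrite("pics/s3.png",cv2.resize(s["img"][190:370,300:500],None,fx=3,fy=3,interpolation=cv2.INTER_CUBIC))
```

```text
t 12.85 tcp [625.2 228.   27.7] yaw 178.24 F [  4.8 -10.3   6.5] w 15.3 q [ 37.  30. -13.   0. -47. -39.]
shift tool mm [-21.9   0.9  -0.4] turn rad -0.0008
```

View pics/s3.png

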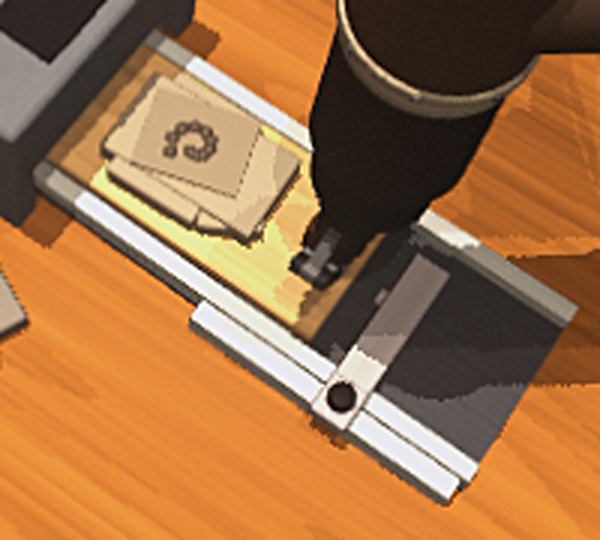

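The carrier's front end is about 20 mm short of the stop arm, and the slab is still in place. I ease the side load by 1 mm and creep on.

Request:
drive_tool:
  plan:
    - [0.008, -0.001, -0.0005, 0, 0]
    - [0.008, -0.0015, -0.0005, 0, 0]
    - [0.008, -0.002, 0, 0, 0]
    - [0.008, -0.002, 0, 0, 0]
    - [0.008, -0.002, 0, 0, 0]
    - [0.008, -0.0015, 0, 0, 0]
    - [0.008, -0.001, 0, 0, 0]
    - [0.008, -0.001, 0, 0, 0]
    - [0.008, -0.001, 0, 0, 0]
    - [0.008, -0.001, 0, 0, 0]

```text
clock: 13.73
tcp_pos: [625.7, 241.6, 27.7]
eef_rot: [[-0.031, -1.0, -0.002], [-1.0, 0.031, -0.003], [0.003, 0.002, -1.0]]
ft_force: [-0.3, -8.3, 8.7]
gripper_width: 15.5
finger_force: 32.0
```

Request:
drive_tool:
  plan:
    - [0.008, -0.0005, 0, 0, 0]
    - [0.008, -0.0005, 0, 0, 0]
    - [0.008, -0.0005, 0, 0, 0]
    - [0.008, -0.0005, 0, 0, 0]
    - [0.008, -0.0005, 0, 0, 0]
    - [0.008, -0.0005, 0, 0, 0]
    - [0.008, -0.0005, 0, 0, 0]
    - [0.008, -0.0005, 0, 0, 0]
    - [0.008, 0, 0, 0, 0]
    - [0.008, 0, 0, 0, 0]

```text
clock: 14.57
tcp_pos: [625.9, 245.6, 27.7]
eef_rot: [[-0.031, -1.0, -0.002], [-1.0, 0.031, -0.003], [0.003, 0.001, -1.0]]
ft_force: [0.3, -8.9, 9.2]
gripper_width: 15.4
finger_force: 31.9
```

Request:
drive_tool:
  plan:
    - [0.008, -0.0005, 0, -0.0002, 0]
    - [0.008, -0.0005, 0, 0, 0]
    - [0.008, -0.0005, 0, 0, 0]
    - [0.008, -0.0005, 0, 0, 0]
    - [0.008, -0.0005, 0, 0, 0]
    - [0.008, -0.0005, 0, 0, 0]
    - [0.008, 0, 0, 0, 0]
    - [0.008, 0, 0, 0, 0]
    - [0.008, 0, 0, 0, 0]
    - [0.008, 0, 0, 0, 0]

```text
clock: 15.4
tcp_pos: [625.9, 248.6, 27.7]
eef_rot: [[-0.031, -1.0, -0.002], [-1.0, 0.031, -0.003], [0.003, 0.002, -1.0]]
ft_force: [-0.6, -8.4, 8.1]
gripper_width: 15.3
finger_force: 31.8
```

Run:
```python
from h import *
go(625,250,28)
s=snapshot("scene"); cv2.imwrite("pics/s4.png",cv2.resize(s["img"][250:330,380:460],None,fx=7,fy=7,interpolation=cv2.INTER_CUBIC))
```

```text
t 15.4 tcp [625.9 248.6  27.7] yaw 178.2 F [-0.6 -8.4  8.1] w 15.3 q [ 38.  31. -12.   0. -47. -40.]
shift tool mm [-1.4  0.9 -0.3] turn rad -0.0015
```

View pics/s4.png

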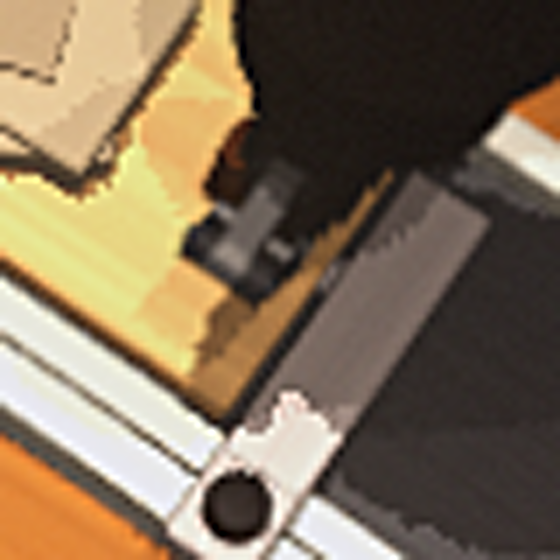

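The carrier's edge is at the pin, with a gap of a few mm to the stop face. I continue in small steps.

Request:
drive_tool:
  plan:
    - [0.008, -0.0004, 0, 0, 0]
    - [0.008, -0.0004, 0, 0, 0]
    - [0.008, -0.0004, 0, 0, 0]
    - [0.008, -0.0004, 0, 0, 0]
    - [0.008, -0.0004, 0, 0, 0]
    - [0.008, 0, 0, 0, 0]
    - [0.008, 0, 0, 0, 0]
    - [0.008, 0, 0, 0, 0]
    - [0.008, 0, 0, 0, 0]
    - [0.008, 0, 0, 0, 0]

```text
clock: 16.28
tcp_pos: [626.0, 250.5, 27.7]
eef_rot: [[-0.031, -1.0, -0.002], [-1.0, 0.031, -0.003], [0.003, 0.002, -1.0]]
ft_force: [-1.0, -9.3, 7.6]
gripper_width: 15.5
finger_force: 31.8
```

Request:
drive_tool:
  plan:
    - [0.008, -0.0003, 0, 0, 0]
    - [0.008, -0.0003, 0, 0, 0]
    - [0.008, -0.0003, 0, 0, 0]
    - [0.008, -0.0003, 0, 0, 0]
    - [0.008, -0.0003, 0, 0, 0]
    - [0.008, 0, 0, 0, 0]
    - [0.008, 0, 0, 0, 0]
    - [0.008, 0, 0, 0, 0]
    - [0.008, 0, 0, 0, 0]
    - [0.008, 0, 0, 0, 0]

```text
clock: 17.12
tcp_pos: [626.0, 251.9, 27.7]
eef_rot: [[-0.031, -1.0, -0.002], [-1.0, 0.031, -0.003], [0.003, 0.002, -1.0]]
ft_force: [0.3, -8.4, 8.0]
gripper_width: 15.4
finger_force: 31.8
```

Request:
drive_tool:
  plan:
    - [0.008, -0.0003, 0, 0, 0]
    - [0.008, -0.0003, 0, 0, 0]
    - [0.008, -0.0003, 0, 0, 0]
    - [0.008, -0.0003, 0, 0, 0]
    - [0.008, -0.0003, 0, 0, 0]
    - [0.008, 0, 0, 0, 0]
    - [0.008, 0, 0, 0, 0]
    - [0.008, 0, 0, 0, 0]
    - [0.008, 0, 0, 0, 0]
    - [0.008, 0, 0, 0, 0]

```text
clock: 17.95
tcp_pos: [626.0, 253.3, 27.7]
eef_rot: [[-0.031, -1.0, -0.002], [-1.0, 0.031, -0.003], [0.003, 0.002, -1.0]]
ft_force: [-0.7, -9.3, 7.5]
gripper_width: 15.4
finger_force: 31.8
```

Request:
drive_tool:
  plan:
    - [0.008, -0.0003, 0, 0, 0]
    - [0.008, -0.0003, 0, 0, 0]
    - [0.008, -0.0003, 0, 0, 0]
    - [0.008, -0.0003, 0, 0, 0]
    - [0.008, -0.0003, 0, 0, 0]
    - [0.008, 0, 0, 0, 0]
    - [0.008, 0, 0, 0, 0]
    - [0.008, 0, 0, 0, 0]
    - [0.008, 0, 0, 0, 0]
    - [0.008, 0, 0, 0, 0]

```text
clock: 18.78
tcp_pos: [626.0, 253.4, 27.7]
eef_rot: [[-0.032, -0.999, -0.003], [-0.999, 0.032, -0.005], [0.005, 0.003, -1.0]]
ft_force: [0.9, -14.0, 9.0]
gripper_width: 15.8
finger_force: 31.9
```

Run:
```python
from h import *
go(625,250,28)
s=snapshot("scene"); cv2.imwrite("pics/s5.png",cv2.resize(s["img"][250:330,380:460],None,fx=7,fy=7,interpolation=cv2.INTER_CUBIC))
```

```text
t 18.78 tcp [626.  253.4  27.7] yaw 178.18 F [  0.9 -14.    9. ] w 15.8 q [ 39.  31. -12.   0. -48. -41.]
shift tool mm [ 3.4  0.9 -0.3] turn rad -0.0019
```

View pics/s5.png

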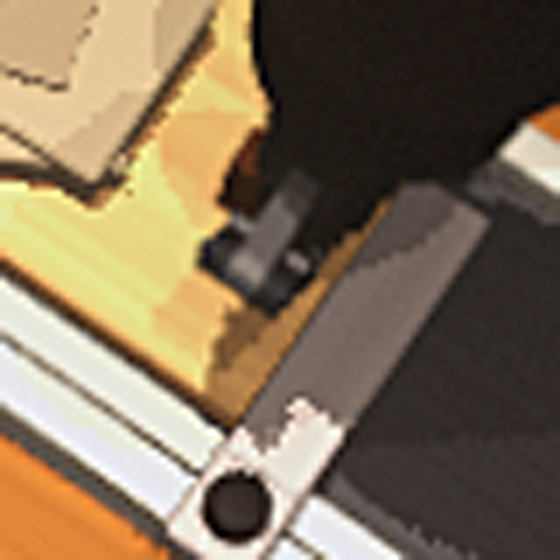

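Contact is confirmed: the carrier stopped, the force rose to 14 N and no gap is visible. I relax, release and lift.

Request:
drive_tool:
  plan:
    - [0.008, 0.0004, 0, 0, 0]
    - [0.008, 0.0004, 0, 0, 0]
    - [0.008, 0, 0, 0, 0]
    - [0.02, 0, 0, 0, 0]
    - [0.03, 0, 0, 0, 0]
    - [0.05, 0, 0, 0, 0]
    - [0.06, 0, 0, 0, 0]
    - [0.06, 0, 0, 0, 0]
    - [0.06, 0, 0, -0.01, 0]
    - [0.06, 0, 0, -0.02, 0]

```text
clock: 19.67
tcp_pos: [625.0, 255.7, 55.6]
eef_rot: [[-0.031, -1.0, -0.004], [-1.0, 0.031, -0.003], [0.003, 0.004, -1.0]]
ft_force: [-0.6, -0.1, 0.4]
gripper_width: 60.0
finger_force: 0.0
```

Request:
drive_tool:
  plan:
    - [0.06, 0, 0, -0.03, 0]
    - [0.06, 0, 0, -0.03, 0]
    - [0.05, 0, 0, -0.03, 0]
    - [0.0, 0.011, 0.024, 0, 0]
    - [0.0, 0.011, 0.024, 0, 0]
    - [0.0, 0.011, 0.024, 0, 0]
    - [0.0, 0.011, 0.024, 0, 0]
    - [0.0, 0.011, 0.024, 0, 0]
    - [0.0, 0.011, 0.024, 0, 0]
    - [0.0, 0.0068, 0.0228, 0, 0]

```text
clock: 20.5
tcp_pos: [456.4, 188.0, 148.2]
eef_rot: [[-0.031, -1.0, 0.0], [-1.0, 0.031, 0.001], [-0.001, -0.0, -1.0]]
ft_force: [-0.4, 0.7, -0.2]
gripper_width: -0.2
finger_force: 0.0
```

Request:
drive_tool:
  plan:
    - [0.0, 0, 0, 0, 0]
    - [0.0, 0, 0, 0.01, 0]
    - [0.0, 0, 0, 0.01, 0]
    - [0.0, 0, 0, 0.01, 0]
    - [0.0, 0, 0, 0.01, 0]
    - [0.0, 0, 0, 0.01, 0]
    - [0.0, 0, 0, 0.01, 0]
    - [0.0, 0, 0, 0.005, 0]
    - [0.0, 0, 0, 0, 0]
    - [0.0, 0, 0, 0, 0]

```text
clock: 21.33
tcp_pos: [457.7, 188.7, 82.1]
eef_rot: [[-0.031, -1.0, -0.001], [-1.0, 0.031, -0.001], [0.001, 0.001, -1.0]]
ft_force: [0.2, 0.3, 0.2]
gripper_width: 0.3
finger_force: 0.0
```

Run:
```python
from h import *
go(457,186,60)
s=np.load("top0.npy",allow_pickle=True).item()
# base -x edge corners at z=8, hinge end
q=cast(s,np.array([[115,190],[295,155],[150,470],[345,432]])/5+[195,225],8); print(q.round(0).tolist())
m=(q[0]+q[1])/2; e=(q[2]+q[3])/2; u=(e-m)/np.linalg.norm(e-m); print(np.linalg.norm(q[0]-q[1]),np.linalg.norm(e-m)); print("pad est",m+30*u)
s=snapshot("wrist"); cv2.imwrite("pics/w6.png",s["img"])
```

```text
t 21.33 tcp [457.7 188.7  82.1] yaw 178.24 F [0.2 0.3 0.2] w 0.3 q [ 45.  13. -33.   0. -45. -47.]
shift tool mm [ 2.7  0.6 22.1] turn rad -0.0008
[[482.0, 231.0, 8.0], [497.0, 148.0, 8.0], [358.0, 213.0, 8.0], [374.0, 125.0, 8.0]]
84.27124793127096 125.50318679671608
pad est [460.19537693 184.72380268   8.        ]
```

View pics/w6.png

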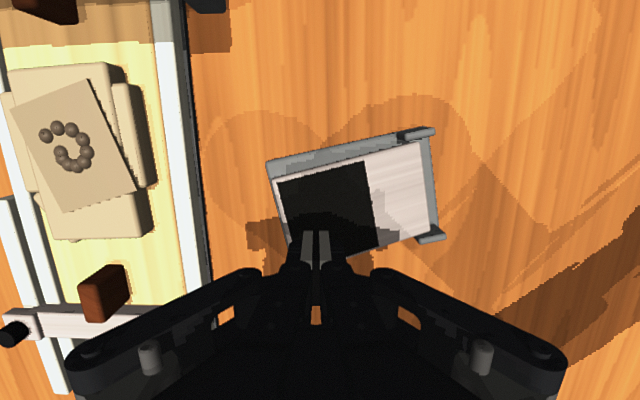

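The closed fingers are above the black tread at (315,240); the carrier is at the stop with the slab lying between the fins. Pressing now.

Request:
drive_tool:
  plan:
    - [0.0, 0.003, 0, 0.006, 0]
    - [0.0, 0, 0, 0.008, 0]
    - [0.0, 0, 0, 0.008, 0]
    - [0.0, 0, 0, 0.006, 0]
    - [0.0, 0, 0, 0.004, 0]
    - [0.0, 0, 0, 0.003, 0]
    - [0.0, 0, 0, 0.003, 0]
    - [0.0, 0, 0, 0.003, 0]
    - [0.0, 0, 0, 0.002, 0]
    - [0.0, 0, 0, 0, 0]

```text
clock: 22.22
tcp_pos: [458.1, 186.3, 39.6]
eef_rot: [[-0.031, -1.0, 0.001], [-1.0, 0.031, 0.001], [-0.001, -0.001, -1.0]]
ft_force: [2.2, -0.5, 4.4]
gripper_width: 0.0
finger_force: 1.8
```

Request:
drive_tool:
  plan:
    - [0.0, 0, 0, 0.002, 0]
    - [0.0, 0, 0, 0.002, 0]
    - [0.0, 0, 0, 0.002, 0]
    - [0.0, 0, 0, 0.002, 0]
    - [0.0, 0, 0, 0.001, 0]
    - [0.0, 0, 0, 0.001, 0]
    - [0.0, 0, 0, 0.001, 0]
    - [0.0, 0, 0, 0, 0]
    - [0.0, 0, 0, 0, 0]
    - [0.0, 0, 0, 0, 0]

```text
clock: 23.05
tcp_pos: [458.5, 186.6, 28.9]
eef_rot: [[-0.03, -1.0, 0.002], [-1.0, 0.03, 0.001], [-0.001, -0.002, -1.0]]
ft_force: [3.7, 0.4, 6.0]
gripper_width: -0.5
finger_force: 2.9
```

Request:
drive_tool:
  plan:
    - [0.0, 0, 0, 0.001, 0]
    - [0.0, 0, 0, 0.001, 0]
    - [0.0, 0, 0, 0.001, 0]
    - [0.0, 0, 0, 0.001, 0]
    - [0.0, 0, 0, 0, 0]
    - [0.0, 0, 0, 0, 0]
    - [0.0, 0, 0, 0, 0]
    - [0.0, 0, 0, 0, 0]
    - [0.0, 0, 0, 0, 0]
    - [0.0, 0, 0, 0, 0]

```text
clock: 23.88
tcp_pos: [458.7, 186.6, 25.8]
eef_rot: [[-0.03, -1.0, 0.002], [-1.0, 0.03, 0.001], [-0.001, -0.002, -1.0]]
ft_force: [0.4, -1.4, 15.8]
gripper_width: 0.1
finger_force: 7.8
```

Request:
drive_tool:
  plan:
    - [0.0, 0, 0, 0.0005, 0]
    - [0.0, 0, 0, 0.0005, 0]
    - [0.0, 0, 0, 0, 0]
    - [0.0, 0, 0, 0, 0]
    - [0.0, 0, 0, 0, 0]
    - [0.0, 0, 0, 0, 0]
    - [0.0, 0, 0, 0, 0]
    - [0.0, 0, 0, 0, 0]
    - [0.0, 0, 0, 0, 0]
    - [0.0, 0, 0, 0, 0]

```text
clock: 24.72
tcp_pos: [458.7, 186.6, 25.4]
eef_rot: [[-0.03, -1.0, 0.003], [-1.0, 0.03, 0.001], [-0.001, -0.002, -1.0]]
ft_force: [-2.3, -2.0, 24.6]
gripper_width: 0.1
finger_force: 12.4
```

The pedal is firmly at its stop: 24.6 N, z barely changing. Now I let it up and move the arm back out of the view.

Request:
drive_tool:
  plan:
    - [0.0, 0, 0, -0.002, 0]
    - [0.0, 0, 0, -0.004, 0]
    - [0.0, 0, 0, -0.005, 0]
    - [0.0, 0, 0, -0.006, 0]
    - [0.0, 0, 0, -0.008, 0]
    - [0.0, 0, 0, -0.015, 0]
    - [0.0, 0, 0, -0.025, 0]
    - [0.0, 0, 0, -0.03, 0]
    - [0.0, 0, 0, -0.03, 0]
    - [0.0, 0, 0, -0.03, 0]

```text
clock: 25.55
tcp_pos: [456.4, 184.9, 179.5]
eef_rot: [[-0.031, -1.0, -0.002], [-1.0, 0.031, -0.001], [0.002, 0.002, -1.0]]
ft_force: [0.6, 0.6, -0.7]
gripper_width: -0.0
finger_force: 0.0
```

Request:
drive_tool:
  plan:
    - [0.0, -0.02, 0, 0, 0]
    - [0.0, -0.03, 0, 0, 0]
    - [0.0, -0.03, 0, 0, 0]
    - [0.0, -0.03, 0, 0, 0]
    - [0.0, -0.03, 0, 0, 0]
    - [0.0, -0.03, 0, 0, 0]
    - [0.0, -0.03, 0, 0, 0]
    - [0.0, -0.03, 0, 0, 0]
    - [0.0, -0.02, 0, 0, 0]
    - [0.0, 0, 0, 0, 0]

```text
clock: 26.38
tcp_pos: [464.5, 438.3, 177.1]
eef_rot: [[-0.029, -1.0, -0.001], [-1.0, 0.029, -0.002], [0.002, 0.001, -1.0]]
ft_force: [0.2, -0.3, -0.6]
gripper_width: -0.1
finger_force: 0.0
```

Run:
```python
from h import *
go(457,186,60)
a=snapshot("top")["img"]; b=snapshot("scene")["img"]
cv2.imwrite("pics/fin.png",np.hstack([cv2.resize(a[120:330,140:340],None,fx=2,fy=2)[:, :],cv2.resize(b[130:340,250:450],None,fx=2,fy=2)]))
```

```text
t 26.38 tcp [464.5 438.3 177.1] yaw 178.34 F [ 0.2 -0.3 -0.6] w -0.1 q [ 61.  19.  -8.  -0. -62. -62.]
shift tool mm [2.522e+02 1.000e-01 1.176e+02] turn rad 0.0009
```

View pics/fin.png

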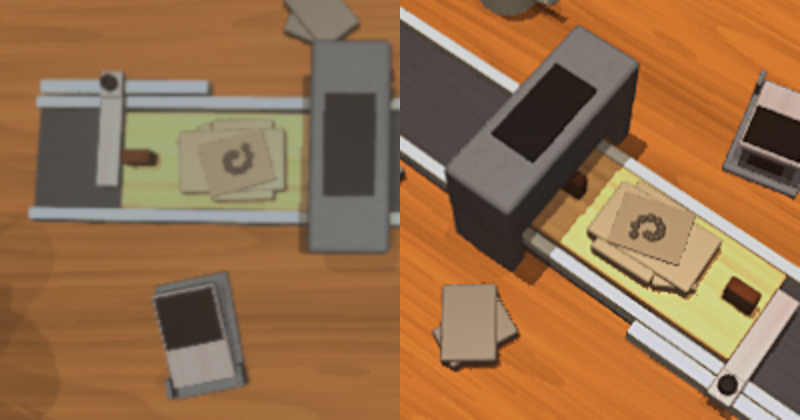

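The carrier rests against the stop arm at (120,155) with the slab in place. The pedal is up again, and the fragment has not moved.

```bash
python3 -c "
from station import bot
print(bot.sign_off())"
```

```text
the job is handed in; nothing more can be done
None
```

The job is done and handed in at about 26 s: the carrier rests against the end stop with the slab in place, and the pedal was pressed to its stop and came up again. The feeler pin could not be read directly; I take it as pushed in because the carrier met the stop with no visible gap.

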